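# Pack the two-tier candle gift set

## Robot

A 6-joint arm with a two-finger parallel gripper is mounted at the origin on the work surface. World frame = base frame: x ahead of the robot, y to its left, z up, the work surface at z = 0. Lengths are in mm, angles in rad, forces in N, time in s.
With the tool pointing down it reaches from about 350 to 925 mm from the base axis. Payload 6.4 kg.
Tool frame: the origin (TCP) lies at the very end of the fingers, on their centre line; the grasp point (between the pads) lies 19 mm behind it; z points along the fingers, y is the line along which they close (so a half turn about z gives the same grasp; the last joint's range is limited). The gripper opens to 85 mm and grips with 20 to 120 N. Pads are 22 mm wide; open, the fingers measure 114 mm over their backs; the gripper's body (76 mm by 85 mm) begins 54 mm behind the grasp point. The pads swing forward as they close: fully open they stand 13 mm farther back than shut.
Start: joints at [-1.475, 0.245, 1.558, -0, 1.339, -0.174], TCP at [173.255, -626.496, 231.29] pointing down, gripper open.
Joint ranges: [-3.13, 3.13], [-1.02, 2.26], [0.13, 2.54], [-0.95, 4.09], [0.21, 2.88], [-2.74, 2.74]. Speed limits (rad/s): [2.57, 2.57, 3.14, 3.14, 3.14, 3.14].

## Interface

Orientations are given as a unit quaternion [w, x, y, z].
In Python, from rig import env gives the robot as it stands.
- The arm moves only by the tool servo_tool, never from a script. Its argument "targets" is a list of rows, each an object of numbers: "dx", "dy", "dz": the shift along the world's x, y, z in mm; "twist": the turn about the world's z in degrees; "jaw": the closure, from -1 (fully open) to 1 (shut). In form: [{"dx": .., "dy": .., "dz": .., "twist": .., "jaw": ..}, ...]. A call has 1 to 20 rows; each row shifts and turns the commanded pose from where the row before left it; what a row does not reach is not made up. A row lasts 1/12 s, in which the tool goes at most 41.7 mm and 7.16 degrees, less where a joint would pass 70% of its speed; a pose out of reach is approached as far as the arm can. A call is refused whole if a number of a shift passes 41.7 or a number of a turn 7.16, either way. A call with a gripper value outside its range is refused whole. The fingers move at their own pace and stop on an object; "newtons" is the grip in N (left out, the last holds). Time passes only in rows, so rows that do not move let the fingers close. It gives the time, the measured TCP pose, the force, the opening and the grip force at its end, in the units of the state.
- env.sense(): the state, without advancing time (a new reading comes with each control period).
- env.read_camera(name): name is "scene" or "top" or "wrist"; returns the picture (384x512x3 uint8, blue, green, red); there is no depth.
- env.camera_params(name): a dict with "intrinsics" (3x3 intrinsics, pixels), "pose" (4x4, takes a point from camera to world coordinates). Camera axes: x right, y down, z forward; pixel columns grow to the right and rows downward; lengths in mm; the calibration is good to about 2 mm. A picture is of the moment at which its call begins: read the wrist's pose just before it. camera_params takes no time and is no camera call; for the wrist camera it gives the pose at the moment of the call.
- env.sign_off(): hands the job in; it is judged then, once.
Trained networks look in the newest picture that a camera, given by its name, has taken for a name from the list of things; names that differ only in an ending like _2 or _b are one class to them, and where a whole thing is asked for, a point or a joint stands for the part that bears it (a point fixed in the world has none). Each returns a list of dicts, best first, with "confidence" (0 to 1); they miss things now and then, are a little off and sometimes report something else, mostly with a low value. They report only what shows in the picture. A call takes as long as a camera call. They do not tell look-alikes from the thing itself.
- env.trace(camera, name): "mask" (384x512 bool, what is visible of it) and "extent" ([left, top, right, bottom] in pixels, round what is visible of it).
The state is a dict: "time": time; "qpos": joint angles; "joint_velocities": joint speeds; "joint_efforts": joint torques, N m; "ee_pos": TCP position; "tool_rot": TCP orientation; "ft_force": force on the tool from outside, world axes, zero at the start; "ft_torque": the same for the moment, N m; "finger_gap": finger opening in mm; "finger_force": force on a finger pad.
Only numpy, scipy, OpenCV 4.12 (cv2) and the standard library are available. Lean on these libraries where they do the work, as an engineer would, in place of code of your own. Each camera call takes 0.05 s, during which the arm holds its last target. There are 200 camera calls.

## Task

Pack the candle gift set as a tower, one piece after another in this order: press the wide jar fully home into the round recess of the foam block, fit the wide lid on it, stand the narrow jar in the middle of that lid, and fit the narrow lid on the narrow jar. At any point in the work also lay the match tin fully home, right way up, in the slot of the other foam block. Never tip or drop the glass jars, leave the heat gun and the tape roll where they are, and leave everything released and standing still.

Things in the scene. Friction and masses are not known exactly. Their poses are not given: they have to be found in the camera images.
- wide_jar: Wide amber glass candle jar filled with white wax, standing upright, open, about 0.28 kg. Straight round body 64 mm in diameter (foot bevelled 3 mm) up to 53 mm, a shoulder from 53 to 57 mm, then a neck 53 mm in diameter up to the rim, 70 mm above its foot. Origin: centre of its foot; z up. Round: its yaw does not matter.
- narrow_jar: Narrow amber glass candle jar filled with white wax, standing upright, open, about 0.12 kg. Straight round body 46 mm in diameter (foot bevelled 3 mm) up to 35 mm, a shoulder from 35 to 39 mm, then a neck 35 mm in diameter up to the rim, 50 mm above its foot. Origin: centre of its foot; z up.
- wide_lid: Wide flat black lid, lying top up on its skirt, about 45 g: 66 mm in diameter, 14 mm high; 3 mm thick top, skirt inside 62 mm in diameter and 11 mm deep. Origin: centre of the skirt's lower edge; z up. Fully seated on the wide jar the top lies on the rim, so that this origin is 59 mm above the jar's.
- narrow_lid: Narrow flat black lid, lying top up on its skirt, about 25 g: 48 mm in diameter, 12 mm high; 3 mm thick top, skirt inside 44 mm in diameter and 9 mm deep. Origin: centre of the skirt's lower edge; z up. Fully seated on the narrow jar this origin is 41 mm above the jar's.
- match_tin: Plain bare-metal oblong match tin, closed, lying flat, about 0.11 kg: 90 mm long (its x), 36 mm wide (its y), 30 mm high. Origin: centre of its underside; z up. A half turn makes no difference.
- round_foam: Grey firm foam block, fixed to the bench, 116 x 116 mm, 32 mm high, with one round recess 72 mm in diameter and 20 mm deep at its centre (recess floor 12 mm above its underside). Origin: centre of its underside; z up.
- slot_foam: Grey firm foam block, fixed to the bench, 150 mm (its x) x 96 mm (its y), 24 mm high, with one oblong recess 100 mm (along x) x 46 mm (along y) and 14 mm deep at its centre (recess floor 10 mm above its underside). Origin: centre of its underside; z up.
- heat_gun: Bystander: blue heat gun with a steel nozzle, lying on its side, about 185 x 185 mm, 56 mm high. Origin: on the bench, under the rear half of its barrel; x along the barrel to the nozzle, the handle towards its -y. Not to be disturbed.
- tape_roll: Bystander: brown roll of packing tape lying flat, 96 mm in diameter, 45 mm high. Origin: centre of its underside; z up. Not to be disturbed.
Mind the look-alikes: they are no part of the job. Leave any red look-alike of the slot_foam alone.

How it is judged (in metres and radians):
On the way, in this order (a step that is already met when the one before it is completed fails the run):
1. the wide jar stands released on the floor of the round foam recess (z of wide_jar in the frame of round_foam between 0.008 and 0.016 m and horizontal distance between wide_jar and round_foam below 0.01 m and angle between wide_jar's own z axis and vertical below 0.08 rad and contact force between the fingers and wide_jar below 0.3 N), for 0.2 s.
2. the wide lid is seated on the wide jar and released (z of wide_lid in the frame of wide_jar between 0.055 and 0.063 m and horizontal distance between wide_lid and wide_jar below 0.01 m and angle between wide_lid's own z axis and vertical below 0.08 rad and contact force between the fingers and wide_lid below 0.3 N), for 0.2 s.
3. the narrow jar stands on the wide lid, released (z of narrow_jar in the frame of wide_lid between 0.01 and 0.018 m and horizontal distance between narrow_jar and wide_lid below 0.01 m and angle between narrow_jar's own z axis and vertical below 0.08 rad and contact force between the fingers and narrow_jar below 0.3 N), for 0.2 s.
4. the narrow lid is seated on the narrow jar and released (z of narrow_lid in the frame of narrow_jar between 0.037 and 0.045 m and horizontal distance between narrow_lid and narrow_jar below 0.01 m and angle between narrow_lid's own z axis and vertical below 0.08 rad and contact force between the fingers and narrow_lid below 0.3 N), for 0.2 s.
At the end, for the whole second after the job is handed in: Wide jar in the round recess, wide lid on it, narrow jar on that, narrow lid on top, tin in the slot (along it within 0.2 rad): each at its seated height within 4 mm, centred on what is below within 10 mm, upright within 0.08 rad, released and at rest (all of step 1 and all of step 2 and all of step 3 and all of step 4 and z of match_tin in the frame of slot_foam between 0.006 and 0.014 m and horizontal distance between match_tin and slot_foam below 0.01 m and angle between match_tin's own z axis and vertical below 0.08 rad and angle between the x axis of match_tin and the x axis of slot_foam, either way round below 0.2 rad and linear speed of each of wide_jar, wide_lid, narrow_jar, narrow_lid, match_tin below 0.02 m/s and angular speed of each of wide_jar, wide_lid, narrow_jar, narrow_lid, match_tin below 0.2 rad/s and contact force between the fingers and match_tin below 0.3 N); the robot touches nothing.
It fails at once if a jar is tipped beyond 0.5 rad (angle between any of wide_jar, narrow_jar's own z axis and vertical above 0.5 rad).
It fails at once if a jar is dropped or knocked flying (faster than 0.7 m/s out of the grip) ((linear speed of wide_jar above 0.7 m/s and contact force between the fingers and wide_jar below 0.3 N) or (linear speed of narrow_jar above 0.7 m/s and contact force between the fingers and narrow_jar below 0.3 N)).
It fails at once if the heat gun or the tape roll is moved more than 30 mm (distance of any of heat_gun, tape_roll from where it was at the start of the episode above 0.03 m).
It also fails if it takes over 134 s, if anything falls off the work surface, if the arm or the gripper's body presses on something with over 40 N, if the wrist force passes 120 N, or if a joint passes its speed limit or range.

## Working session

There is one attempt and no reset: what is moved stays moved. The work goes in short steps, Python scripts to look and compute and a tool call to move; the robot and the scene stay as the last step left them, time stands still between calls to the robot, and variables do not carry over. Pictures are saved under pics/ and viewed, at most 16 in all, crops included, and the job is handed in when it is done.

Besides the shell and the picture viewer there is one more tool, called in YAML: its name, and indented under it one key for each argument. servo_tool: Moves the arm, as the interface text tells. Its arguments: {"type":"object","properties":{"targets":{"type":"array"},"newtons":{"type":"number"}},"required":["targets"]}

```bash
ls; mkdir -p pics
python3 - <<'E'
from rig import env
import cv2
for c in ("top","scene"):
    im=env.read_camera(c); cv2.imwrite(f"pics/{c}0.png",im)
    p=env.camera_params(c); print(c,p["intrinsics"],p["pose"])
    for n in "wide_jar narrow_jar wide_lid narrow_lid match_tin round_foam slot_foam heat_gun tape_roll".split():
        for d in env.trace(c,n): print(n,round(d["confidence"],2),d["extent"],d["mask"].sum())
print(env.sense())
E
```

```text
pics
top [[364.18429315   0.         260.29989623]
 [  0.         364.18429315 191.75763617]
 [  0.           0.           1.        ]] [[-1.04636087e-02 -9.96382909e-01  8.43303736e-02  4.38848412e+02]
 [-9.99580947e-01  1.26988319e-02  2.60128714e-02 -8.63833762e+01]
 [-2.69896777e-02 -8.40228462e-02 -9.96098247e-01  9.83584946e+02]
 [ 0.00000000e+00  0.00000000e+00  0.00000000e+00  1.00000000e+00]]
wide_jar 0.73 [84.7, 162.7, 115.5, 187.7] 632
narrow_jar 0.72 [367.3, 161.0, 384.1, 181.7] 296
wide_lid 0.64 [98.7, 239.3, 130.0, 259.5] 529
narrow_lid 0.8 [220.7, 129.6, 240.5, 144.3] 243
match_tin 0.78 [350.5, 225.7, 377.3, 264.9] 566
round_foam 0.58 [170.0, 185.9, 215.0, 230.6] 1994
slot_foam 0.71 [416.5, 180.2, 453.9, 239.9] 2393
slot_foam 0.64 [263.3, 165.3, 313.5, 232.0] 2034
slot_foam 0.64 [338.7, 282.9, 381.2, 350.7] 2511
slot_foam 0.57 [226.4, 53.0, 275.1, 106.7] 2030
heat_gun 0.76 [307.5, 47.2, 377.1, 118.3] 2180
heat_gun 0.56 [366.6, 161.7, 385.9, 181.0] 300
tape_roll 0.65 [139.2, 90.3, 179.9, 130.0] 804
tape_roll 0.16 [306.1, 48.2, 377.8, 120.9] 2036
scene [[366.59413979   0
[... 1189 characters left out ...]
404e+00,  2.45109634e-01,  1.55776142e+00, -2.96804342e-06,
        1.33867603e+00, -1.74109822e-01]), 'joint_velocities': array([ 1.02744305e-03, -2.31748066e-03, -1.33143394e-04, -6.76093679e-06,
        2.94373366e-04,  1.76436003e-03]), 'joint_efforts': array([ 1.84325909e-04, -4.29520941e+01, -3.26432884e+01, -1.24989961e-04,
        4.69308379e-04, -1.88592075e-06]), 'ee_pos': array([ 173.26604874, -626.51592032,  231.30485443]), 'tool_rot': array([ 2.27111385e-05,  9.90913252e-01,  1.34502512e-01, -2.33604443e-06]), 'ft_force': array([ 0.48459668, -0.19975395,  0.25696965]), 'ft_torque': array([0.01127286, 0.00075224, 0.02699152]), 'finger_force': 0.0, 'finger_gap': 85.61252254348678}
```

View pictures.

```bash
python3 -c "
import cv2
im=cv2.imread('pics/top0.png'); cv2.imwrite('pics/top0b.png',cv2.resize(im[30:370,70:470],None,fx=1.75,fy=1.75,interpolation=cv2.INTER_CUBIC))"
```

```text
(no output)
```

View pics/top0b.png

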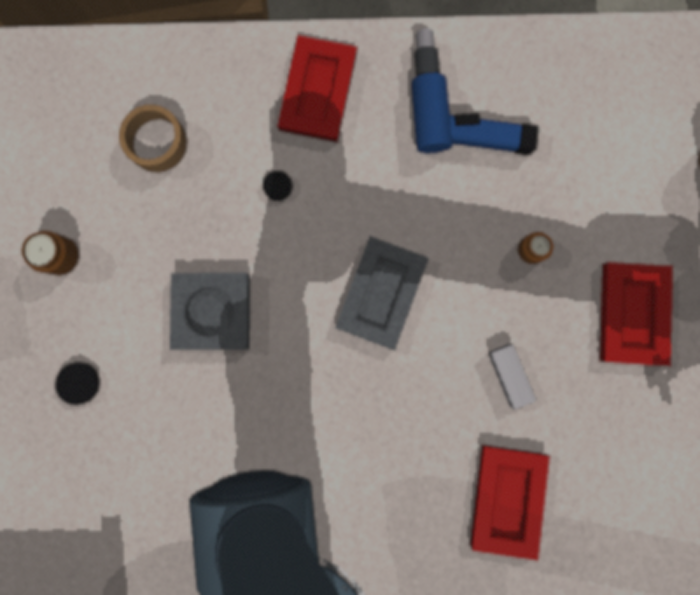

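View pics/scene0.png

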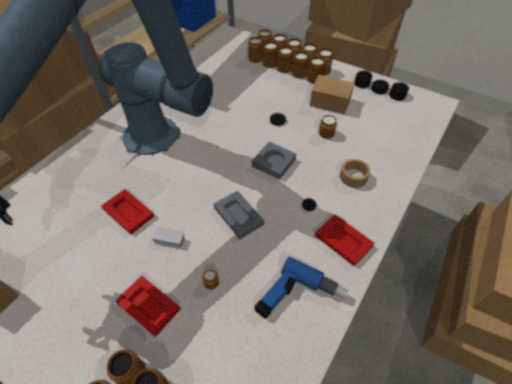

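The pictures show the grey slot_foam at top-cam px about (288,199), round_foam at (192,208), wide jar at (100,175), narrow jar at (376,171), wide lid at (114,249), narrow lid at (230,137) and tin at (364,245). The red blocks are look-alikes. Next I fit the object models to the masks.

```bash
cat > h.py <<'E'
import numpy as np, cv2
from scipy.optimize import minimize
from rig import env
t=np.linspace(0,2*np.pi,48,endpoint=False)
def cyl(*rz): return [np.c_[np.vstack([np.c_[r*np.cos(t),r*np.sin(t),0*t+z] for r,z in rz])]]
def box(l,w,h): return [np.array([[a*l/2,b*w/2,c] for a in(-1,1) for b in(-1,1) for c in(0,h)])]
M=dict(wide_jar=cyl((29,0),(32,3),(32,53),(26.5,57))+cyl((26.5,57),(26.5,70)),
 narrow_jar=cyl((20,0),(23,3),(23,35),(17.5,39))+cyl((17.5,39),(17.5,50)),
 wide_lid=cyl((33,0),(33,14)),narrow_lid=cyl((24,0),(24,12)),match_tin=box(90,36,30),
 round_foam=box(116,116,32),slot_foam=box(150,96,24),tape_roll=cyl((48,0),(48,45)))
S=4
def proj(P,K,T):
    q=(P-T[:3,3])@T[:3,:3]; q=q@K.T; return q[:,:2]/q[:,2:]
def render(n,x,K,T,z=0):
    im=np.zeros((384*S,512*S),np.uint8); c,s=np.cos(x[2]),np.sin(x[2])
    for P in M[n]:
        W=P@np.array([[c,s,0],[-s,c,0],[0,0,1]])+[x[0],x[1],z]
        h=cv2.convexHull(((proj(W,K,T)+.5)*S*16).astype(np.int32)); cv2.fillConvexPoly(im,h,255,shift=4)
    return cv2.GaussianBlur(cv2.resize(im,(512,384),interpolation=cv2.INTER_AREA).astype(np.float32)/255,(0,0),1.5)
def fit(n,views,z=0,yaws=(0,)):
    """views: list of (mask,K,T)"""
    m=[cv2.GaussianBlur(v[0].astype(np.float32),(0,0),1.5) for v in views]
    ys,xs=np.nonzero(views[0][0]); K,T=views[0][1:]
    r=T[:3,:3]@np.linalg.inv(K)@[xs.mean(),ys.mean(),1]; h=z+np.concatenate(M[n])[:,2].max()/2
    p=T[:3,3]+r*(h-T[2,3])/r[2]; best=None
    f=lambda x:sum(((render(n,[x[0],x[1],x[2]/50],v[1],v[2],z)-b)**2).sum() for v,b in zip(views,m))/sum(b.sum() for b in m)
    for y in yaws:
        x0=np.array([p[0],p[1],y*50]); d=np.array([[0,0,0],[8,0,0],[0,8,0],[0,0,12 if len(yaws)>1 else 0.]])
        r=minimize(f,x0,method='Nelder-Mead',options=dict(initial_simplex=x0+d,xatol=.1,fatol=1e-5,maxfev=150))
        if best is None or r.fun<best[1]: best=(r.x/[1,1,50],r.fun)
    return best
def look(c,n,near=None,tries=1):
    p=env.camera_params(c); D=env.trace(c,n)
    if near is not None: D=[d for d in D if np.hypot(*(np.array(d["extent"]).reshape(2,2).mean(0)-near))<25]
    return (D[0]["mask"],p["intrinsics"],p["pose"]) if D else None
E
python3 - <<'E'
from h import *
near={"top":dict(slot_foam=(288,199),narrow_jar=(376,171)),"scene":dict(slot_foam=(241,214),wide_lid=(277,119),narrow_lid=(308,205))}
for c in near: env.read_camera(c)
Y=np.deg2rad([-60,-30,0,30,60,90])
for n in M:
    v={c:look(c,n,near[c].get(n)) for c in near}
    ys=Y if n in("match_tin","slot_foam") else (0,.1) if n=="round_foam" else (0,)
    for k,vs in (("top",[v["top"]]),("scene",[v["scene"]]),("both",list(v.values()))):
        if any(a is None for a in vs): print(n,k,"none");continue
        x,e=fit(n,vs,0,ys); print(n,k,np.round(x,3),round(e,3))
E
```

```text
wide_jar top [572.515 369.238   0.   ] 0.004
wide_jar scene [572.658 373.097   0.   ] 0.002
wide_jar both [572.999 369.896   0.   ] 0.005
narrow_jar top [ 571.862 -366.248    0.   ] 0.005
narrow_jar scene [569.756 384.513   0.   ] 0.25
narrow_jar both [ 571.173 -366.334    0.   ] 0.832
wide_lid top [373.682 334.141   0.   ] 0.012
wide_lid scene [375.709 340.206   0.   ] 0.001
wide_lid both [374.363 335.233   0.   ] 0.018
narrow_lid top [677.741  25.603   0.   ] 0.001
narrow_lid scene [677.338  29.141   0.   ] 0.002
narrow_lid both [677.676  26.524   0.   ] 0.006
match_tin top [ 3.79013e+02 -3.25380e+02  3.67000e-01] 0.008
match_tin scene [ 3.79845e+02 -3.22716e+02  3.36000e-01] 0.004
match_tin both [ 3.80179e+02 -3.24475e+02  3.48000e-01] 0.011
round_foam top [481.088 127.718  -0.   ] 0.015
round_foam scene [ 4.81519e+02  1.31688e+02 -9.00000e-03] 0.003
round_foam both [ 4.81753e+02  1.28607e+02 -3.00000e-03] 0.013
slot_foam top [ 507.431 -133.474    2.787] 0.004
slot_foam scene [ 5.06707e+02 -1.30970e+02 -3.73000e-01] 0.003
slot_foam both [ 5.07222e+02 -1.32692e+02 -3.67000e-01] 0.005
tape_roll top [750.466 216.383   0.   ] 0.531
tape_roll scene [749.982 219.409   0.   ] 0.077
tape_roll both [750.481 217.117   0.   ] 0.312
```

servo_tool:
  targets:
    - {"dx": 20, "dy": 30, "dz": -4, "twist": 0.5, "jaw": -1}
    - {"dx": 20, "dy": 30, "dz": -4, "twist": 0.5, "jaw": -1}
    - {"dx": 20, "dy": 30, "dz": -4, "twist": 0.5, "jaw": -1}
    - {"dx": 20, "dy": 30, "dz": -4, "twist": 0.5, "jaw": -1}
    - {"dx": 20, "dy": 30, "dz": -4, "twist": 0.5, "jaw": -1}
    - {"dx": 20, "dy": 30, "dz": -4, "twist": 0.5, "jaw": -1}
    - {"dx": 20, "dy": 30, "dz": -4, "twist": 0.5, "jaw": -1}
    - {"dx": 20, "dy": 30, "dz": -4, "twist": 0.5, "jaw": -1}
    - {"dx": 20, "dy": 30, "dz": -4, "twist": 0.5, "jaw": -1}
    - {"dx": 26, "dy": 33, "dz": -4, "jaw": -1}
    - {"dx": 0, "dy": 0, "dz": 0, "jaw": -1}
    - {"dx": 0, "dy": 0, "dz": 0, "jaw": -1}

```text
schema error: expected keys dx, dy, dz, twist, jaw
```

```bash
cat > w.py <<'E'
import sys
from h import *
# usage: w.py pic name [z] ; wrist fit
def wrist(n,z=0,yaws=(0,),k=1,pic=None):
    for i in range(k):
        env.camera_params("wrist"); p=env.camera_params("wrist"); im=env.read_camera("wrist")
        if pic: cv2.imwrite(f"pics/{pic}.png",im)
        D=env.trace("wrist",n)
        for d in D:
            if d["confidence"]<.3: continue
            x,e=fit(n,[(d["mask"],p["intrinsics"],p["pose"])],z,yaws)
            print(n,round(d["confidence"],2),np.round(d["extent"]),np.round(x,3),round(e,3))
    s=env.sense(); R=s["tool_rot"]; print("tcp",np.round(s["ee_pos"],1),"closing dir deg",round((np.degrees(2*np.arctan2(R[2],R[1]))-90)%180,1),"q",np.round(s["qpos"],2),"F",np.round(s["ft_force"],1),"gap",round(s["finger_gap"],1),"t",round(s["time"],1))
E
python3 -c "
from w import *
wrist('match_tin',0,np.deg2rad([10,30]),2,'w1')
print(env.camera_params('wrist')['pose'])"
```

```text
tcp [ 173.2 -626.5  231.3] closing dir deg 105.5 q [-1.48  0.25  1.56  0.    1.34 -0.17] F [ 0.3 -0.3 -0.1] gap 85.4 t 2.1
[[ 2.67008807e-01 -9.16577241e-01 -2.97644852e-01  2.49445432e+02]
 [-9.63692630e-01 -2.54491282e-01 -8.08127637e-02 -6.04516283e+02]
 [-1.67687998e-03  3.08415870e-01 -9.51250145e-01  3.73817740e+02]
 [ 0.00000000e+00  0.00000000e+00  0.00000000e+00  1.00000000e+00]]
```

View pics/w1.png

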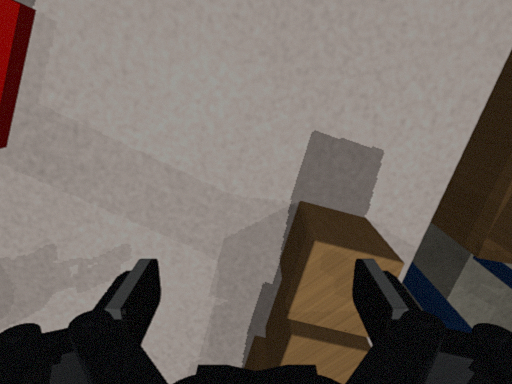

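The move was refused because every row needs every key. This wrist picture, taken at the start pose, shows boxes below and the fingers at the lower edge at about (145,290) and (370,290). I'll repeat the move with full rows.

servo_tool:
  targets:
    - {"dx": 20, "dy": 30, "dz": -3, "twist": 0.5, "jaw": -1}
    - {"dx": 20, "dy": 30, "dz": -3, "twist": 0.5, "jaw": -1}
    - {"dx": 20, "dy": 30, "dz": -3, "twist": 0.5, "jaw": -1}
    - {"dx": 20, "dy": 30, "dz": -3, "twist": 0.5, "jaw": -1}
    - {"dx": 20, "dy": 30, "dz": -3, "twist": 0.5, "jaw": -1}
    - {"dx": 20, "dy": 30, "dz": -3, "twist": 0.5, "jaw": -1}
    - {"dx": 20, "dy": 30, "dz": -3, "twist": 0.5, "jaw": -1}
    - {"dx": 20, "dy": 30, "dz": -3, "twist": 0.5, "jaw": -1}
    - {"dx": 20, "dy": 30, "dz": -3, "twist": 0.5, "jaw": -1}
    - {"dx": 26, "dy": 33, "dz": -3, "twist": 0, "jaw": -1}
    - {"dx": 0, "dy": 0, "dz": 0, "twist": 0, "jaw": -1}
    - {"dx": 0, "dy": 0, "dz": 0, "twist": 0, "jaw": -1}

```text
time: 3.1
ee_pos: [379.9, -322.2, 201.3]
tool_rot: [0.0, 0.985, 0.175, -0.0]
ft_force: [-0.3, -0.3, 0.3]
finger_gap: 85.6
finger_force: 0.0
```

```bash
python3 -c "
from w import *
wrist('match_tin',0,np.deg2rad([10,30]),2,'w2')"
```

```text
match_tin 0.93 [239. 122. 277. 219.] [ 3.78864e+02 -3.22798e+02  3.63000e-01] 0.003
match_tin 0.67 [237. 119. 276. 213.] [ 3.78811e+02 -3.22586e+02  3.52000e-01] 0.007
tcp [ 378.5 -324.9  201.6] closing dir deg 109.9 q [-0.94 -0.09  1.97 -0.    1.26  0.29] F [ 0.6 -0.4  0.4] gap 85.5 t 3.3
```

View pics/w2.png

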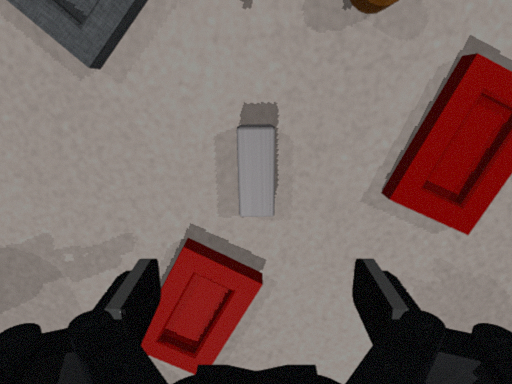

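The tin shows at (258,170), aligned with the tool and centred between the fingers. It is clear of the red block at lower left, so I descend and grip.

servo_tool:
  targets:
    - {"dx": 0, "dy": 1, "dz": -35, "twist": 0.4, "jaw": -1}
    - {"dx": 0, "dy": 0, "dz": -40, "twist": 0, "jaw": -1}
    - {"dx": 0, "dy": 0, "dz": -40, "twist": 0, "jaw": -1}
    - {"dx": 0, "dy": 0, "dz": -35, "twist": 0, "jaw": -1}
    - {"dx": 0, "dy": 0, "dz": -25, "twist": 0, "jaw": -1}
    - {"dx": 0, "dy": 0, "dz": -15, "twist": 0, "jaw": -0.5}
    - {"dx": 0, "dy": 0, "dz": 0, "twist": 0, "jaw": 0}
    - {"dx": 0, "dy": 0, "dz": 0, "twist": 0, "jaw": 1}
    - {"dx": 0, "dy": 0, "dz": 0, "twist": 0, "jaw": 1}
    - {"dx": 0, "dy": 0, "dz": 0, "twist": 0, "jaw": 1}
    - {"dx": 0, "dy": 0, "dz": 0, "twist": 0, "jaw": 1}
    - {"dx": 0, "dy": 0, "dz": 0, "twist": 0, "jaw": 1}
  newtons: 40

```text
time: 4.3
ee_pos: [379.7, -324.3, 13.0]
tool_rot: [0.002, 0.984, 0.177, 0.001]
ft_force: [-2.1, -1.2, 4.1]
finger_gap: 35.0
finger_force: 41.3
```

servo_tool:
  targets:
    - {"dx": 0, "dy": 0, "dz": 20, "twist": 0, "jaw": 1}
    - {"dx": 0, "dy": 0, "dz": 40, "twist": 0, "jaw": 1}
    - {"dx": 0, "dy": 0, "dz": 40, "twist": 0, "jaw": 1}
    - {"dx": 10, "dy": 15, "dz": 20, "twist": -4, "jaw": 1}
    - {"dx": 15, "dy": 22, "dz": 10, "twist": -5, "jaw": 1}
    - {"dx": 15, "dy": 22, "dz": 0, "twist": -5, "jaw": 1}
    - {"dx": 15, "dy": 22, "dz": 0, "twist": -5, "jaw": 1}
    - {"dx": 15, "dy": 23, "dz": 0, "twist": -5, "jaw": 1}
    - {"dx": 15, "dy": 23, "dz": 0, "twist": -5, "jaw": 1}
    - {"dx": 15, "dy": 23, "dz": 0, "twist": -5, "jaw": 1}
    - {"dx": 15, "dy": 23, "dz": 0, "twist": -5, "jaw": 1}
    - {"dx": 12, "dy": 19, "dz": 0, "twist": -2.3, "jaw": 1}
    - {"dx": 0, "dy": 0, "dz": 0, "twist": 0, "jaw": 1}
    - {"dx": 0, "dy": 0, "dz": 0, "twist": 0, "jaw": 1}

```text
time: 5.47
ee_pos: [506.1, -129.9, 141.4]
tool_rot: [0.0, 0.984, -0.18, -0.0]
ft_force: [-0.2, -0.3, -1.2]
finger_gap: 34.7
finger_force: 40.6
```

```bash
python3 -c "
from w import *
wrist('slot_foam',0,np.deg2rad([-30,-10]),2,'w3')
wrist('match_tin',130,np.deg2rad([-30,-10]),1)"
```

```text
slot_foam 0.95 [197.  93. 325. 256.] [ 5.06348e+02 -1.32120e+02 -3.68000e-01] 0.797
slot_foam 0.77 [470. 329. 512. 384.] [ 247.227 -362.956    1.961] 0.098
slot_foam 0.68 [469. 324. 511. 384.] [ 246.194 -362.117    1.946] 0.101
slot_foam 0.62 [196.  92. 325. 252.] [ 5.06363e+02 -1.32144e+02 -3.70000e-01] 0.804
tcp [ 505.6 -131.6  141.3] closing dir deg 69.0 q [-0.47  0.05  1.95 -0.    1.14  1.47] F [-0.  -0.5 -1.2] gap 35.2 t 5.7
match_tin 0.93 [212. 162. 300. 361.] [ 5.04911e+02 -1.30393e+02 -3.64000e-01] 0.034
tcp [ 505.6 -131.6  141.3] closing dir deg 69.0 q [-0.47  0.05  1.95 -0.    1.14  1.47] F [-0.2 -0.4 -1.6] gap 35.1 t 5.8
```

View pics/w3.png

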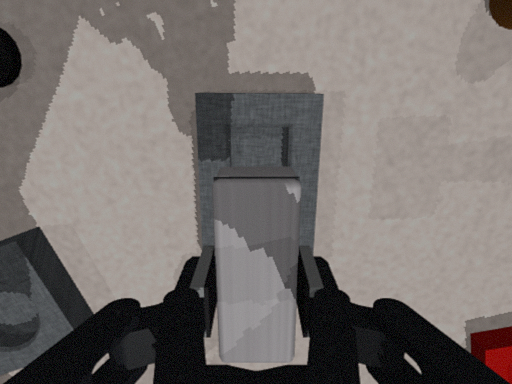

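Tin at (258,270) is lined up with the slot_foam at (260,175). Offsets are small, so I go down.

servo_tool:
  targets:
    - {"dx": 1.5, "dy": -1.5, "dz": -25, "twist": 0, "jaw": 1}
    - {"dx": 0, "dy": 0, "dz": -30, "twist": 0, "jaw": 1}
    - {"dx": 0, "dy": 0, "dz": -25, "twist": 0, "jaw": 1}
    - {"dx": 0, "dy": 0, "dz": -15, "twist": 0, "jaw": 1}
    - {"dx": 0, "dy": 0, "dz": -8, "twist": 0, "jaw": 1}
    - {"dx": 0, "dy": 0, "dz": -5, "twist": 0, "jaw": 1}
    - {"dx": 0, "dy": 0, "dz": -4, "twist": 0, "jaw": 1}
    - {"dx": 0, "dy": 0, "dz": -3, "twist": 0, "jaw": 1}
    - {"dx": 0, "dy": 0, "dz": -2, "twist": 0, "jaw": 1}
    - {"dx": 0, "dy": 0, "dz": 0, "twist": 0, "jaw": 1}
    - {"dx": 0, "dy": 0, "dz": 0, "twist": 0, "jaw": 1}

```text
time: 6.68
ee_pos: [507.9, -132.5, 24.9]
tool_rot: [0.0, 0.983, -0.182, 0.001]
ft_force: [-0.3, 0.5, -0.8]
finger_gap: 34.9
finger_force: 40.6
```

servo_tool:
  targets:
    - {"dx": 0, "dy": 0, "dz": -1, "twist": 0, "jaw": 1}
    - {"dx": 0, "dy": 0, "dz": -1, "twist": 0, "jaw": 1}
    - {"dx": 0, "dy": 0, "dz": -1, "twist": 0, "jaw": 1}
    - {"dx": 0, "dy": 0, "dz": 0, "twist": 0, "jaw": 1}

```text
time: 7.02
ee_pos: [508.0, -132.6, 23.1]
tool_rot: [0.0, 0.983, -0.182, -0.0]
ft_force: [-5.3, 1.5, 12.5]
finger_gap: 34.7
finger_force: 47.2
```

Contact is at the expected floor height. I release, rise, and verify from the wrist.

servo_tool:
  targets:
    - {"dx": 0, "dy": 0, "dz": 0.5, "twist": 0, "jaw": 0.2}
    - {"dx": 0, "dy": 0, "dz": 0, "twist": 0, "jaw": -0.3}
    - {"dx": 0, "dy": 0, "dz": 0, "twist": 0, "jaw": -0.3}
    - {"dx": 0, "dy": 0, "dz": 5, "twist": 0, "jaw": -0.3}
    - {"dx": 0, "dy": 0, "dz": 20, "twist": 0, "jaw": -1}
    - {"dx": 0, "dy": 0, "dz": 35, "twist": 0, "jaw": -1}
    - {"dx": 0, "dy": 0, "dz": 40, "twist": 0, "jaw": -1}
    - {"dx": 0, "dy": 0, "dz": 40, "twist": 0, "jaw": -1}
    - {"dx": 0, "dy": 0, "dz": 0, "twist": 0, "jaw": -1}

```text
time: 7.77
ee_pos: [512.3, -134.7, 171.2]
tool_rot: [0.002, 0.983, -0.182, 0.008]
ft_force: [0.7, -0.9, 0.4]
finger_gap: 85.6
finger_force: 0.0
```

```bash
python3 -c "
from w import *
wrist('slot_foam',0,np.deg2rad([-30,-10]),1,'w4')
wrist('match_tin',10,np.deg2rad([-30,-10]),1)
im=cv2.imread('pics/w4.png'); cv2.imwrite('pics/w4c.png',im[60:330,130:400])"
```

```text
slot_foam 0.93 [200. 103. 318. 266.] [ 5.05157e+02 -1.31558e+02 -3.75000e-01] 0.304
slot_foam 0.75 [452. 314. 512. 333.] [ 313.876 -461.872    1.876] 0.803
tcp [ 508.9 -133.   164.4] closing dir deg 69.1 q [-0.47  0.02  1.93  0.    1.18  1.46] F [ 0.9  0.5 -1.2] gap 85.6 t 7.9
match_tin 0.79 [233. 132. 279. 240.] [ 5.06910e+02 -1.31022e+02 -3.62000e-01] 0.006
tcp [ 506.8 -132.   160.9] closing dir deg 69.1 q [-0.47  0.03  1.94 -0.    1.18  1.46] F [-0.4 -0.3 -0.1] gap 85.0 t 8.0
```

View pics/w4c.png

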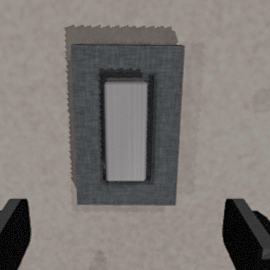

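The tin (crop px 125,130) lies in the slot with clearance all round. Next is the wide jar.

servo_tool:
  targets:
    - {"dx": 3.5, "dy": 14, "dz": 2, "twist": 4, "jaw": -1}
    - {"dx": 3.5, "dy": 28, "dz": 2, "twist": 4, "jaw": -1}
    - {"dx": 3.5, "dy": 28, "dz": 2, "twist": 4, "jaw": -1}
    - {"dx": 3.5, "dy": 28, "dz": 2, "twist": 4, "jaw": -1}
    - {"dx": 3.5, "dy": 28, "dz": 2, "twist": 4, "jaw": -1}
    - {"dx": 3.5, "dy": 28, "dz": 2, "twist": 4, "jaw": -1}
    - {"dx": 3.5, "dy": 28, "dz": 2, "twist": 4, "jaw": -1}
    - {"dx": 3.5, "dy": 28, "dz": 2, "twist": 4, "jaw": -1}
    - {"dx": 3.5, "dy": 28, "dz": 2, "twist": 4, "jaw": -1}
    - {"dx": 3.5, "dy": 28, "dz": 2, "twist": 4, "jaw": -1}
    - {"dx": 3.5, "dy": 28, "dz": 0, "twist": 4, "jaw": -1}
    - {"dx": 3.5, "dy": 28, "dz": 0, "twist": 4, "jaw": -1}
    - {"dx": 3.5, "dy": 28, "dz": 0, "twist": 4, "jaw": -1}
    - {"dx": 3.5, "dy": 28, "dz": 0, "twist": 4, "jaw": -1}
    - {"dx": 3.5, "dy": 28, "dz": 0, "twist": 4, "jaw": -1}
    - {"dx": 3.5, "dy": 28, "dz": 0, "twist": 4, "jaw": -1}
    - {"dx": 3.5, "dy": 28, "dz": 0, "twist": 4, "jaw": -1}
    - {"dx": 3.5, "dy": 28, "dz": 0, "twist": 4, "jaw": -1}
    - {"dx": 2, "dy": 13, "dz": 0, "twist": 0, "jaw": -1}
    - {"dx": 0, "dy": 0, "dz": 0, "twist": 0, "jaw": -1}

```text
time: 9.63
ee_pos: [571.4, 372.4, 179.4]
tool_rot: [-0.0, 0.902, 0.432, -0.002]
ft_force: [0.1, -0.0, -0.7]
finger_gap: 85.3
finger_force: 0.0
```

```bash
python3 -c "
from w import *
env.read_camera('wrist');env.read_camera('wrist')
wrist('wide_jar',0,(0,),2,'w5')"
```

```text
wide_jar 0.62 [216. 140. 296. 225.] [571.673 371.26    0.   ] 0.001
wide_jar 0.64 [215. 141. 294. 226.] [571.673 371.36    0.   ] 0.002
tcp [572.5 369.3 181.6] closing dir deg 140.9 q [ 0.41  0.36  1.51 -0.    1.27  1.09] F [-0.3 -0.2  0.4] gap 85.4 t 9.9
```

View pics/w5.png

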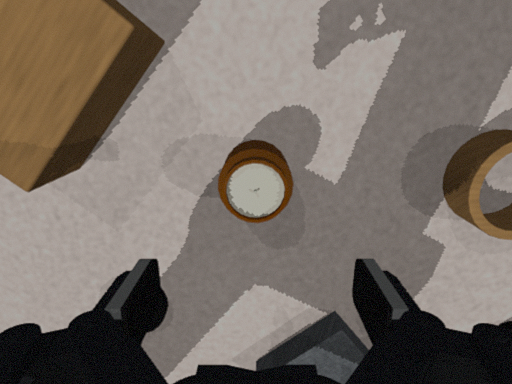

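The jar is upright at (255,185) between the fingers, with the box at upper left well clear. I descend and grip.

servo_tool:
  targets:
    - {"dx": -1, "dy": 2, "dz": -25, "twist": 0, "jaw": -1}
    - {"dx": 0, "dy": 0, "dz": -25, "twist": 0, "jaw": -1}
    - {"dx": 0, "dy": 0, "dz": -25, "twist": 0, "jaw": -1}
    - {"dx": 0, "dy": 0, "dz": -20, "twist": 0, "jaw": -1}
    - {"dx": 0, "dy": 0, "dz": -20, "twist": 0, "jaw": -1}
    - {"dx": 0, "dy": 0, "dz": -20, "twist": 0, "jaw": -1}
    - {"dx": 0, "dy": 0, "dz": -20, "twist": 0, "jaw": -1}
    - {"dx": 0, "dy": 0, "dz": -9, "twist": 0, "jaw": -1}
    - {"dx": 0, "dy": 0, "dz": 0, "twist": 0, "jaw": -0.8}
    - {"dx": 0, "dy": 0, "dz": 0, "twist": 0, "jaw": -0.6}
    - {"dx": 0, "dy": 0, "dz": 0, "twist": 0, "jaw": -0.4}
    - {"dx": 0, "dy": 0, "dz": 0, "twist": 0, "jaw": 0}
    - {"dx": 0, "dy": 0, "dz": 0, "twist": 0, "jaw": 0.2}
    - {"dx": 0, "dy": 0, "dz": 0, "twist": 0, "jaw": 0.2}
  newtons: 40

```text
time: 11.1
ee_pos: [572.5, 373.0, 19.5]
tool_rot: [0.0, 0.902, 0.431, 0.001]
ft_force: [-0.0, -1.3, 3.1]
finger_gap: 62.7
finger_force: 44.6
```

servo_tool:
  targets:
    - {"dx": 0, "dy": 0, "dz": 8, "twist": 0, "jaw": 0.2}
    - {"dx": 0, "dy": 0, "dz": 20, "twist": 0, "jaw": 0.2}
    - {"dx": 0, "dy": 0, "dz": 30, "twist": 0, "jaw": 0.2}
    - {"dx": 0, "dy": 0, "dz": 30, "twist": 0, "jaw": 0.2}
    - {"dx": -3, "dy": -8, "dz": 20, "twist": 0, "jaw": 0.2}
    - {"dx": -6, "dy": -16, "dz": 10, "twist": 0, "jaw": 0.2}
    - {"dx": -8, "dy": -22, "dz": 5, "twist": 0, "jaw": 0.2}
    - {"dx": -9, "dy": -24, "dz": 0, "twist": 0, "jaw": 0.2}
    - {"dx": -9, "dy": -24, "dz": 0, "twist": 0, "jaw": 0.2}
    - {"dx": -9, "dy": -24, "dz": 0, "twist": 0, "jaw": 0.2}
    - {"dx": -9, "dy": -24, "dz": 0, "twist": 0, "jaw": 0.2}
    - {"dx": -9, "dy": -24, "dz": 0, "twist": 0, "jaw": 0.2}
    - {"dx": -9, "dy": -24, "dz": 0, "twist": 0, "jaw": 0.2}
    - {"dx": -8, "dy": -22, "dz": 0, "twist": 0, "jaw": 0.2}
    - {"dx": -6, "dy": -16, "dz": 0, "twist": 0, "jaw": 0.2}
    - {"dx": -4, "dy": -10, "dz": 0, "twist": 0, "jaw": 0.2}
    - {"dx": -1, "dy": -4, "dz": 0, "twist": 0, "jaw": 0.2}
    - {"dx": 0, "dy": 0, "dz": 0, "twist": 0, "jaw": 0.2}
    - {"dx": 0, "dy": 0, "dz": 0, "twist": 0, "jaw": 0.2}

```text
time: 12.68
ee_pos: [481.8, 131.1, 141.1]
tool_rot: [-0.0, 0.902, 0.431, 0.0]
ft_force: [0.2, 0.5, -1.8]
finger_gap: 62.6
finger_force: 44.6
```

```bash
python3 -c "
from w import *
wrist('wide_jar',122,(0,),2,'w6')
wrist('round_foam',0,(0,),2)
D=[look('top','round_foam') for i in range(1)]
env.read_camera('top');D=look('top','wide_jar')
print('top jar',fit('wide_jar',[D],122))"
```

```text
wide_jar 0.85 [172. 190. 340. 375.] [480.469 130.519   0.   ] 0.086
wide_jar 0.71 [488. 110. 512. 165.] [634.428  47.094   0.   ] 0.934
wide_jar 0.9 [173. 192. 340. 373.] [480.458 130.596   0.   ] 0.092
tcp [481.7 131.3 140.8] closing dir deg 141.1 q [ 0.04 -0.01  2.01  0.    1.14  0.72] F [-0.1 -0.2 -2.2] gap 62.7 t 12.9
round_foam 0.95 [156.  91. 357. 235.] [481.33 130.49   0.  ] 0.467
round_foam 0.84 [157.  91. 358. 232.] [481.474 131.104   0.   ] 0.455
tcp [481.5 130.9 140.8] closing dir deg 141.1 q [ 0.04 -0.01  2.01  0.    1.14  0.72] F [-0.9  0.2 -1.7] gap 62.7 t 13.1
top jar (array([470.82869473,  98.68607918,   0.        ]), np.float64(1.9347139596939087))
```

View pics/w6.png

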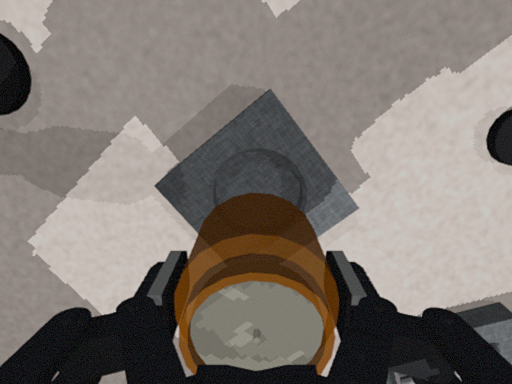

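Jar rim at (257,318) and recess at (258,190) agree to about 1 mm. I lower it.

servo_tool:
  targets:
    - {"dx": 1, "dy": 0, "dz": -20, "twist": 0, "jaw": 0.2}
    - {"dx": 0, "dy": 0, "dz": -25, "twist": 0, "jaw": 0.2}
    - {"dx": 0, "dy": 0, "dz": -20, "twist": 0, "jaw": 0.2}
    - {"dx": 0, "dy": 0, "dz": -12, "twist": 0, "jaw": 0.2}
    - {"dx": 0, "dy": 0, "dz": -8, "twist": 0, "jaw": 0.2}
    - {"dx": 0, "dy": 0, "dz": -6, "twist": 0, "jaw": 0.2}
    - {"dx": 0, "dy": 0, "dz": -5, "twist": 0, "jaw": 0.2}
    - {"dx": 0, "dy": 0, "dz": -4, "twist": 0, "jaw": 0.2}
    - {"dx": 0, "dy": 0, "dz": -3, "twist": 0, "jaw": 0.2}
    - {"dx": 0, "dy": 0, "dz": 0, "twist": 0, "jaw": 0.2}
    - {"dx": 0, "dy": 0, "dz": 0, "twist": 0, "jaw": 0.2}

```text
time: 14.15
ee_pos: [482.8, 130.7, 38.2]
tool_rot: [0.0, 0.902, 0.431, 0.0]
ft_force: [-0.6, -0.1, -1.8]
finger_gap: 62.9
finger_force: 44.6
```

servo_tool:
  targets:
    - {"dx": 0, "dy": 0, "dz": -2, "twist": 0, "jaw": 0.2}
    - {"dx": 0, "dy": 0, "dz": -2, "twist": 0, "jaw": 0.2}
    - {"dx": 0, "dy": 0, "dz": -1.5, "twist": 0, "jaw": 0.2}
    - {"dx": 0, "dy": 0, "dz": -1, "twist": 0, "jaw": 0.2}
    - {"dx": 0, "dy": 0, "dz": 0, "twist": 0, "jaw": 0.2}
    - {"dx": 0, "dy": 0, "dz": 0, "twist": 0, "jaw": 0.2}

```text
time: 14.65
ee_pos: [482.6, 130.6, 31.5]
tool_rot: [0.0, 0.902, 0.431, 0.0]
ft_force: [-0.7, -0.9, -0.1]
finger_gap: 62.9
finger_force: 44.7
```

servo_tool:
  targets:
    - {"dx": 0, "dy": 0, "dz": -0.7, "twist": 0, "jaw": 0.2}
    - {"dx": 0, "dy": 0, "dz": -0.7, "twist": 0, "jaw": 0.2}
    - {"dx": 0, "dy": 0, "dz": 0, "twist": 0, "jaw": 0.2}

```text
time: 14.9
ee_pos: [482.6, 130.7, 31.4]
tool_rot: [-0.0, 0.902, 0.431, -0.001]
ft_force: [-7.4, -1.9, 14.2]
finger_gap: 62.6
finger_force: 46.0
```

servo_tool:
  targets:
    - {"dx": 0, "dy": 0, "dz": 0.7, "twist": 0, "jaw": -0.3}
    - {"dx": 0, "dy": 0, "dz": 0, "twist": 0, "jaw": -0.6}
    - {"dx": 0, "dy": 0, "dz": 0, "twist": 0, "jaw": -1}
    - {"dx": 0, "dy": 0, "dz": 0, "twist": 0, "jaw": -1}
    - {"dx": 0, "dy": 0, "dz": 5, "twist": 0, "jaw": -1}
    - {"dx": 0, "dy": 0, "dz": 15, "twist": 0, "jaw": -1}
    - {"dx": 0, "dy": 0, "dz": 30, "twist": 0, "jaw": -1}
    - {"dx": 0, "dy": 0, "dz": 40, "twist": 0, "jaw": -1}
    - {"dx": 0, "dy": 0, "dz": 40, "twist": 0, "jaw": -1}
    - {"dx": 0, "dy": 0, "dz": 25, "twist": 0, "jaw": -1}
    - {"dx": 0, "dy": 0, "dz": 0, "twist": 0, "jaw": -1}
    - {"dx": 0, "dy": 0, "dz": 0, "twist": 0, "jaw": -1}

```text
time: 15.9
ee_pos: [483.7, 130.7, 187.8]
tool_rot: [0.001, 0.902, 0.431, 0.002]
ft_force: [-0.9, 0.0, -0.6]
finger_gap: 85.5
finger_force: 0.0
```

```bash
python3 -c "
from w import *
wrist('wide_jar',12,(0,),2,'w7')
wrist('round_foam',0,(0,0.01),2)
wrist('wide_lid',0,(0,),1)"
```

```text
wide_jar 0.8 [214. 145. 293. 229.] [481.468 130.169   0.   ] 0.006
wide_jar 0.67 [220. 143. 296. 228.] [481.275 129.974   0.   ] 0.014
tcp [481.3 130.6 183.7] closing dir deg 141.1 q [ 0.04 -0.06  1.98  0.    1.23  0.72] F [ 0.8 -0.6 -0.7] gap 85.3 t 16.1
round_foam 0.85 [170.  89. 343. 260.] [ 4.80703e+02  1.29735e+02 -6.00000e-03] 0.486
round_foam 0.63 [167.  90. 345. 259.] [ 4.80654e+02  1.29795e+02 -1.00000e-02] 0.449
tcp [481.9 130.6 184.6] closing dir deg 141.1 q [ 0.04 -0.06  1.98 -0.    1.23  0.72] F [-0.2 -0.1 -0.9] gap 85.6 t 16.3
wide_lid 0.57 [  0.  35.  60. 113.] [372.869 336.704   0.   ] 0.002
tcp [482.2 130.6 185.1] closing dir deg 141.1 q [ 0.04 -0.06  1.98  0.    1.23  0.72] F [-0.  -0.9  0.7] gap 85.2 t 16.4
```

View pics/w7.png

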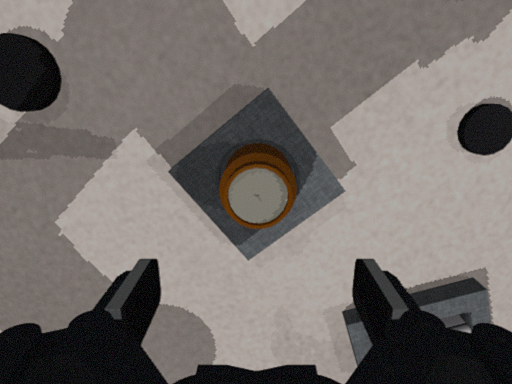

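The wide jar stands at (258,190), upright and central in the foam. Now the wide lid, seen at (28,73).

servo_tool:
  targets:
    - {"dx": -10, "dy": 20, "dz": 0, "twist": 0, "jaw": -1}
    - {"dx": -11, "dy": 20, "dz": -2, "twist": 0, "jaw": -1}
    - {"dx": -11, "dy": 20, "dz": -3, "twist": 0, "jaw": -1}
    - {"dx": -11, "dy": 21, "dz": -3, "twist": 0, "jaw": -1}
    - {"dx": -11, "dy": 21, "dz": -3, "twist": 0, "jaw": -1}
    - {"dx": -11, "dy": 21, "dz": -3, "twist": 0, "jaw": -1}
    - {"dx": -11, "dy": 21, "dz": -3, "twist": 0, "jaw": -1}
    - {"dx": -11, "dy": 21, "dz": -3, "twist": 0, "jaw": -1}
    - {"dx": -11, "dy": 21, "dz": -3, "twist": 0, "jaw": -1}
    - {"dx": -11, "dy": 20, "dz": -2, "twist": 0, "jaw": -1}
    - {"dx": 0, "dy": 0, "dz": 0, "twist": 0, "jaw": -1}
    - {"dx": 0, "dy": 0, "dz": 0, "twist": 0, "jaw": -1}
    - {"dx": 0, "dy": 0, "dz": 0, "twist": 0, "jaw": -1}

```text
time: 17.48
ee_pos: [373.7, 336.3, 160.6]
tool_rot: [0.0, 0.902, 0.431, -0.0]
ft_force: [0.3, 0.5, 0.4]
finger_gap: 85.2
finger_force: 0.0
```

```bash
python3 -c "
from w import *
wrist('wide_lid',0,(0,),3,'w8')"
```

```text
wide_lid 0.95 [218. 145. 292. 214.] [373.487 336.587   0.   ] 0.003
wide_lid 0.81 [218. 144. 292. 214.] [373.024 336.506   0.   ] 0.007
wide_lid 0.96 [218. 146. 292. 214.] [373.275 336.534   0.   ] 0.004
tcp [373.9 336.2 160.7] closing dir deg 141.0 q [ 0.51 -0.03  1.99 -0.    1.18  1.19] F [0.7 0.7 0.1] gap 85.6 t 17.8
```

servo_tool:
  targets:
    - {"dx": -0.5, "dy": 0.3, "dz": -30, "twist": 0, "jaw": -1}
    - {"dx": 0, "dy": 0, "dz": -35, "twist": 0, "jaw": -1}
    - {"dx": 0, "dy": 0, "dz": -35, "twist": 0, "jaw": -1}
    - {"dx": 0, "dy": 0, "dz": -25, "twist": 0, "jaw": -1}
    - {"dx": 0, "dy": 0, "dz": -15, "twist": 0, "jaw": -1}
    - {"dx": 0, "dy": 0, "dz": -10, "twist": 0, "jaw": -1}
    - {"dx": 0, "dy": 0, "dz": -6, "twist": 0, "jaw": -1}
    - {"dx": 0, "dy": 0, "dz": -4, "twist": 0, "jaw": -1}
    - {"dx": 0, "dy": 0, "dz": -2.5, "twist": 0, "jaw": -1}
    - {"dx": 0, "dy": 0, "dz": 0, "twist": 0, "jaw": -1}
    - {"dx": 0, "dy": 0, "dz": 0, "twist": 0, "jaw": -1}

```text
time: 18.7
ee_pos: [373.7, 337.4, -1.0]
tool_rot: [-0.0, 0.902, 0.431, 0.001]
ft_force: [0.0, 0.6, 0.3]
finger_gap: 85.4
finger_force: 0.0
```

servo_tool:
  targets:
    - {"dx": 0, "dy": 0, "dz": -2, "twist": 0, "jaw": -0.8}
    - {"dx": 0, "dy": 0, "dz": 0, "twist": 0, "jaw": -0.6}
    - {"dx": 0, "dy": 0, "dz": 0, "twist": 0, "jaw": -0.4}
    - {"dx": 0, "dy": 0, "dz": 0, "twist": 0, "jaw": 0}
    - {"dx": 0, "dy": 0, "dz": 0, "twist": 0, "jaw": 0.2}
    - {"dx": 0, "dy": 0, "dz": 0, "twist": 0, "jaw": 0.2}
  newtons: 30

```text
time: 19.2
ee_pos: [373.3, 337.2, -3.1]
tool_rot: [-0.0, 0.902, 0.431, 0.0]
ft_force: [-2.2, -1.3, 6.6]
finger_gap: 64.3
finger_force: 32.5
```

servo_tool:
  targets:
    - {"dx": 0, "dy": 0, "dz": 8, "twist": 0, "jaw": 0.2}
    - {"dx": 0, "dy": 0, "dz": 20, "twist": 0, "jaw": 0.2}
    - {"dx": 0, "dy": 0, "dz": 30, "twist": 0, "jaw": 0.2}
    - {"dx": 0, "dy": 0, "dz": 30, "twist": 0, "jaw": 0.2}
    - {"dx": 4, "dy": -8, "dz": 20, "twist": 0, "jaw": 0.2}
    - {"dx": 9, "dy": -18, "dz": 15, "twist": 0, "jaw": 0.2}
    - {"dx": 13, "dy": -24, "dz": 7, "twist": 0, "jaw": 0.2}
    - {"dx": 13, "dy": -24, "dz": 0, "twist": 0, "jaw": 0.2}
    - {"dx": 13, "dy": -25, "dz": 0, "twist": 0, "jaw": 0.2}
    - {"dx": 13, "dy": -25, "dz": 0, "twist": 0, "jaw": 0.2}
    - {"dx": 13, "dy": -25, "dz": 0, "twist": 0, "jaw": 0.2}
    - {"dx": 13, "dy": -25, "dz": 0, "twist": 0, "jaw": 0.2}
    - {"dx": 9, "dy": -18, "dz": 0, "twist": 0, "jaw": 0.2}
    - {"dx": 5, "dy": -10, "dz": 0, "twist": 0, "jaw": 0.2}
    - {"dx": 3, "dy": -5, "dz": 0, "twist": 0, "jaw": 0.2}
    - {"dx": 0, "dy": 0, "dz": 0, "twist": 0, "jaw": 0.2}
    - {"dx": 0, "dy": 0, "dz": 0, "twist": 0, "jaw": 0.2}

```text
time: 20.62
ee_pos: [480.6, 130.5, 126.1]
tool_rot: [-0.0, 0.902, 0.431, -0.0]
ft_force: [0.1, 0.6, -0.3]
finger_gap: 64.2
finger_force: 33.4
```

```bash
python3 -c "
from w import *
wrist('wide_lid',130,(0,),2,'w9')
wrist('wide_jar',12,(0,),2)"
```

```text
wide_lid 0.64 [180. 203. 332. 342.] [480.022 130.918   0.   ] 0.015
wide_lid 0.45 [503. 118. 512. 162.] [621.44   74.537   0.   ] 0.882
wide_lid 0.8 [180. 204. 330. 344.] [479.847 131.34    0.   ] 0.015
tcp [480.5 130.8 126. ] closing dir deg 141.1 q [0.04 0.01 2.02 0.   1.11 0.72] F [-0.4  0.  -1. ] gap 64.3 t 20.8
wide_jar 0.56 [208. 159. 311. 222.] [485.989 135.344   0.   ] 1.093
wide_jar 0.74 [211. 154. 308. 220.] [485.25  134.332   0.   ] 1.093
wide_jar 0.64 [148.  90. 366. 242.] [509.483 162.262   0.   ] 0.766
tcp [480.8 130.3 126.1] closing dir deg 141.1 q [0.04 0.01 2.02 0.   1.11 0.72] F [-0.8  0.2 -0.6] gap 63.9 t 21.0
```

View pics/w9.png

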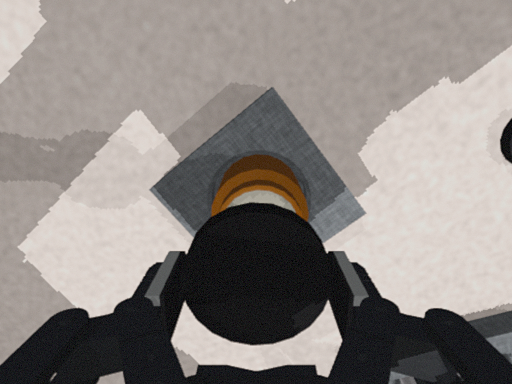

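The lid (256,275) is level and nearly over the jar (258,190). I correct by about 1.3 mm and lower it.

servo_tool:
  targets:
    - {"dx": 1.3, "dy": -0.8, "dz": -15, "twist": 0, "jaw": 0.2}
    - {"dx": 0, "dy": 0, "dz": -14, "twist": 0, "jaw": 0.2}
    - {"dx": 0, "dy": 0, "dz": -8, "twist": 0, "jaw": 0.2}
    - {"dx": 0, "dy": 0, "dz": -5, "twist": 0, "jaw": 0.2}
    - {"dx": 0, "dy": 0, "dz": -4, "twist": 0, "jaw": 0.2}
    - {"dx": 0, "dy": 0, "dz": -3, "twist": 0, "jaw": 0.2}
    - {"dx": 0, "dy": 0, "dz": -2, "twist": 0, "jaw": 0.2}
    - {"dx": 0, "dy": 0, "dz": 0, "twist": 0, "jaw": 0.2}
    - {"dx": 0, "dy": 0, "dz": 0, "twist": 0, "jaw": 0.2}

```text
time: 21.77
ee_pos: [482.5, 129.2, 75.4]
tool_rot: [0.0, 0.902, 0.431, 0.0]
ft_force: [-0.1, -0.6, -0.1]
finger_gap: 64.5
finger_force: 33.4
```

servo_tool:
  targets:
    - {"dx": 0, "dy": 0, "dz": -2, "twist": 0, "jaw": 0.2}
    - {"dx": 0, "dy": 0, "dz": -2, "twist": 0, "jaw": 0.2}
    - {"dx": 0, "dy": 0, "dz": -1.5, "twist": 0, "jaw": 0.2}
    - {"dx": 0, "dy": 0, "dz": -1, "twist": 0, "jaw": 0.2}
    - {"dx": 0, "dy": 0, "dz": 0, "twist": 0, "jaw": 0.2}
    - {"dx": 0, "dy": 0, "dz": 0, "twist": 0, "jaw": 0.2}

```text
time: 22.27
ee_pos: [482.2, 129.1, 68.6]
tool_rot: [-0.0, 0.902, 0.431, -0.0]
ft_force: [-0.3, -0.1, -0.2]
finger_gap: 64.6
finger_force: 33.4
```

servo_tool:
  targets:
    - {"dx": 0, "dy": 0, "dz": -0.7, "twist": 0, "jaw": 0.2}
    - {"dx": 0, "dy": 0, "dz": -0.7, "twist": 0, "jaw": 0.2}
    - {"dx": 0, "dy": 0, "dz": 0, "twist": 0, "jaw": 0.2}

```text
time: 22.52
ee_pos: [482.5, 129.2, 67.9]
tool_rot: [0.0, 0.902, 0.431, -0.0]
ft_force: [-3.2, -0.6, 5.1]
finger_gap: 63.9
finger_force: 33.9
```

servo_tool:
  targets:
    - {"dx": 0, "dy": 0, "dz": 0.4, "twist": 0, "jaw": -0.3}
    - {"dx": 0, "dy": 0, "dz": 0, "twist": 0, "jaw": -0.6}
    - {"dx": 0, "dy": 0, "dz": 0, "twist": 0, "jaw": -1}
    - {"dx": 0, "dy": 0, "dz": 0, "twist": 0, "jaw": -1}
    - {"dx": 0, "dy": 0, "dz": 5, "twist": 0, "jaw": -1}
    - {"dx": 0, "dy": 0, "dz": 15, "twist": 0, "jaw": -1}
    - {"dx": 0, "dy": 0, "dz": 30, "twist": 0, "jaw": -1}
    - {"dx": 0, "dy": 0, "dz": 40, "twist": 0, "jaw": -1}
    - {"dx": 0, "dy": 0, "dz": 40, "twist": 0, "jaw": -1}
    - {"dx": 0, "dy": 0, "dz": 0, "twist": 0, "jaw": -1}
    - {"dx": 0, "dy": 0, "dz": 0, "twist": 0, "jaw": -1}
    - {"dx": 0, "dy": 0, "dz": 0, "twist": 0, "jaw": -1}

```text
time: 23.52
ee_pos: [482.0, 129.1, 197.5]
tool_rot: [-0.0, 0.902, 0.431, 0.0]
ft_force: [-0.6, -0.1, -0.2]
finger_gap: 85.4
finger_force: 0.0
```

```bash
python3 -c "
from w import *
wrist('wide_lid',71,(0,),3,'w10')
im=cv2.imread('pics/w10.png'); cv2.imwrite('pics/w10c.png',im[60:330,130:400])"
```

```text
wide_lid 0.63 [213. 151. 297. 231.] [481.601 129.186   0.   ] 0.003
wide_lid 0.78 [213. 150. 302. 230.] [481.663 129.341   0.   ] 0.01
wide_lid 0.93 [215. 150. 300. 230.] [481.613 129.342   0.   ] 0.001
tcp [481.6 129.1 196.4] closing dir deg 141.1 q [ 0.03 -0.08  1.97  0.    1.25  0.71] F [ 0.3 -1.2  0.7] gap 85.1 t 23.8
```

View pics/w10c.png

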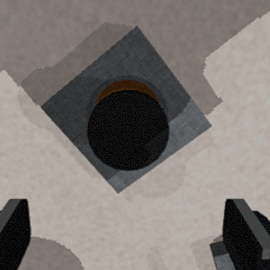

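The lid is seated and level on the jar (crop px 128,130). Next is the narrow jar.

servo_tool:
  targets:
    - {"dx": 3, "dy": -15, "dz": 0, "twist": 0, "jaw": -1}
    - {"dx": 5, "dy": -28, "dz": 0, "twist": 0, "jaw": -1}
    - {"dx": 5, "dy": -28, "dz": -2, "twist": 0, "jaw": -1}
    - {"dx": 5, "dy": -28, "dz": -2, "twist": 0, "jaw": -1}
    - {"dx": 5, "dy": -28, "dz": -2, "twist": 0, "jaw": -1}
    - {"dx": 5, "dy": -28, "dz": -2, "twist": 0, "jaw": -1}
    - {"dx": 5, "dy": -28, "dz": -2, "twist": 0, "jaw": -1}
    - {"dx": 5, "dy": -28, "dz": -2, "twist": 0, "jaw": -1}
    - {"dx": 5, "dy": -28, "dz": -2, "twist": 0, "jaw": -1}
    - {"dx": 5, "dy": -28, "dz": -2, "twist": 0, "jaw": -1}
    - {"dx": 5, "dy": -28, "dz": -2, "twist": 0, "jaw": -1}
    - {"dx": 5, "dy": -28, "dz": -2, "twist": 0, "jaw": -1}
    - {"dx": 5, "dy": -28, "dz": -2, "twist": 0, "jaw": -1}
    - {"dx": 5, "dy": -28, "dz": -2, "twist": 0, "jaw": -1}
    - {"dx": 5, "dy": -28, "dz": -2, "twist": 0, "jaw": -1}
    - {"dx": 5, "dy": -28, "dz": -2, "twist": 0, "jaw": -1}
    - {"dx": 5, "dy": -28, "dz": -2, "twist": 0, "jaw": -1}
    - {"dx": 5, "dy": -28, "dz": -2, "twist": 0, "jaw": -1}
    - {"dx": 2, "dy": -3, "dz": 0, "twist": 0, "jaw": -1}
    - {"dx": 0, "dy": 0, "dz": 0, "twist": 0, "jaw": -1}

```text
time: 25.48
ee_pos: [572.0, -366.1, 164.5]
tool_rot: [-0.001, 0.903, 0.43, -0.0]
ft_force: [-0.4, 0.9, 0.0]
finger_gap: 85.4
finger_force: 0.0
```

```bash
python3 -c "
from w import *
env.read_camera('wrist');env.read_camera('wrist')
wrist('narrow_jar',0,(0,),3,'w11')
im=cv2.imread('pics/w11.png'); cv2.imwrite('pics/w11c.png',cv2.resize(im,(384,288)))"
```

```text
narrow_jar 0.96 [228. 158. 285. 216.] [ 570.671 -363.654    0.   ] 0.001
narrow_jar 0.9 [230. 157. 285. 216.] [ 570.579 -363.638    0.   ] 0.002
narrow_jar 0.58 [230. 157. 281. 217.] [ 570.585 -363.421    0.   ] 0.002
tcp [ 572.4 -364.   165.9] closing dir deg 141.1 q [-0.73  0.37  1.53  0.    1.24 -0.05] F [-0.   0.7  0.8] gap 85.5 t 25.9
```

View pics/w11c.png

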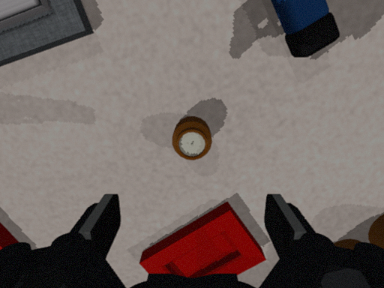

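The narrow jar (192,138 in the reduced picture) is central. The red block and heat gun are clear of the fingers. I go down and grip.

servo_tool:
  targets:
    - {"dx": -1.7, "dy": 0.4, "dz": -25, "twist": 0, "jaw": -1}
    - {"dx": 0, "dy": 0, "dz": -30, "twist": 0, "jaw": -1}
    - {"dx": 0, "dy": 0, "dz": -30, "twist": 0, "jaw": -1}
    - {"dx": 0, "dy": 0, "dz": -25, "twist": 0, "jaw": -1}
    - {"dx": 0, "dy": 0, "dz": -20, "twist": 0, "jaw": -1}
    - {"dx": 0, "dy": 0, "dz": -15, "twist": 0, "jaw": -1}
    - {"dx": 0, "dy": 0, "dz": -10, "twist": 0, "jaw": -1}
    - {"dx": 0, "dy": 0, "dz": -5, "twist": 0, "jaw": -1}
    - {"dx": 0, "dy": 0, "dz": 0, "twist": 0, "jaw": -0.6}
    - {"dx": 0, "dy": 0, "dz": 0, "twist": 0, "jaw": -0.3}
    - {"dx": 0, "dy": 0, "dz": 0, "twist": 0, "jaw": -0.1}
    - {"dx": 0, "dy": 0, "dz": 0, "twist": 0, "jaw": 0.1}
    - {"dx": 0, "dy": 0, "dz": 0, "twist": 0, "jaw": 0.3}
    - {"dx": 0, "dy": 0, "dz": 0, "twist": 0, "jaw": 0.5}
    - {"dx": 0, "dy": 0, "dz": 0, "twist": 0, "jaw": 0.5}
  newtons: 35

```text
time: 27.13
ee_pos: [571.7, -365.4, 7.5]
tool_rot: [0.001, 0.902, 0.431, 0.001]
ft_force: [0.2, 0.4, 6.0]
finger_gap: 44.8
finger_force: 36.5
```

servo_tool:
  targets:
    - {"dx": 0, "dy": 0, "dz": 8, "twist": 0, "jaw": 0.5}
    - {"dx": 0, "dy": 0, "dz": 20, "twist": 0, "jaw": 0.5}
    - {"dx": 0, "dy": 0, "dz": 30, "twist": 0, "jaw": 0.5}
    - {"dx": 0, "dy": 0, "dz": 30, "twist": 0, "jaw": 0.5}
    - {"dx": 0, "dy": 0, "dz": 30, "twist": 0, "jaw": 0.5}
    - {"dx": -2, "dy": 10, "dz": 20, "twist": 0, "jaw": 0.5}
    - {"dx": -3, "dy": 20, "dz": 10, "twist": 0, "jaw": 0.5}
    - {"dx": -5, "dy": 28, "dz": 2, "twist": 0, "jaw": 0.5}
    - {"dx": -6, "dy": 32, "dz": 0, "twist": 0, "jaw": 0.5}
    - {"dx": -6, "dy": 32, "dz": 0, "twist": 0, "jaw": 0.5}
    - {"dx": -6, "dy": 32, "dz": 0, "twist": 0, "jaw": 0.5}
    - {"dx": -6, "dy": 32, "dz": 0, "twist": 0, "jaw": 0.5}
    - {"dx": -6, "dy": 32, "dz": 0, "twist": 0, "jaw": 0.5}
    - {"dx": -6, "dy": 32, "dz": 0, "twist": 0, "jaw": 0.5}
    - {"dx": -6, "dy": 32, "dz": 0, "twist": 0, "jaw": 0.5}
    - {"dx": -6, "dy": 32, "dz": 0, "twist": 0, "jaw": 0.5}
    - {"dx": -6, "dy": 32, "dz": 0, "twist": 0, "jaw": 0.5}

```text
time: 28.55
ee_pos: [505.5, -16.9, 155.5]
tool_rot: [-0.0, 0.902, 0.431, -0.0]
ft_force: [1.6, 0.4, -1.7]
finger_gap: 44.8
finger_force: 36.1
```

servo_tool:
  targets:
    - {"dx": -6, "dy": 32, "dz": 0, "twist": 0, "jaw": 0.5}
    - {"dx": -6, "dy": 30, "dz": 0, "twist": 0, "jaw": 0.5}
    - {"dx": -6, "dy": 30, "dz": 0, "twist": 0, "jaw": 0.5}
    - {"dx": -3, "dy": 25, "dz": 0, "twist": 0, "jaw": 0.5}
    - {"dx": -2, "dy": 18, "dz": 0, "twist": 0, "jaw": 0.5}
    - {"dx": -1, "dy": 9, "dz": 0, "twist": 0, "jaw": 0.5}
    - {"dx": -1, "dy": 3, "dz": 0, "twist": 0, "jaw": 0.5}
    - {"dx": 0, "dy": 0, "dz": 0, "twist": 0, "jaw": 0.5}
    - {"dx": 0, "dy": 0, "dz": 0, "twist": 0, "jaw": 0.5}
    - {"dx": 0, "dy": 0, "dz": 0, "twist": 0, "jaw": 0.5}

```text
time: 29.38
ee_pos: [481.8, 127.6, 155.6]
tool_rot: [0.0, 0.903, 0.43, -0.0]
ft_force: [0.1, 0.4, -2.1]
finger_gap: 44.7
finger_force: 36.1
```

```bash
python3 -c "
from w import *
wrist('narrow_jar',150,(0,),2,'w12')
wrist('wide_lid',71,(0,),1)"
```

```text
narrow_jar 0.73 [201. 216. 314. 362.] [482.628 129.662   0.   ] 0.019
narrow_jar 0.92 [200. 218. 316. 363.] [482.443 129.609   0.   ] 0.01
tcp [481.7 127.9 155.6] closing dir deg 141.0 q [ 0.03 -0.03  2.   -0.    1.17  0.71] F [-0.3  0.6 -1.2] gap 44.6 t 29.6
wide_lid 0.81 [206. 160. 308. 232.] [482.536 130.428   0.   ] 0.413
tcp [481.7 128.2 155.6] closing dir deg 141.0 q [ 0.03 -0.03  2.   -0.    1.17  0.71] F [ 0.6 -0.2 -0.6] gap 44.5 t 29.7
```

View pics/w12.png

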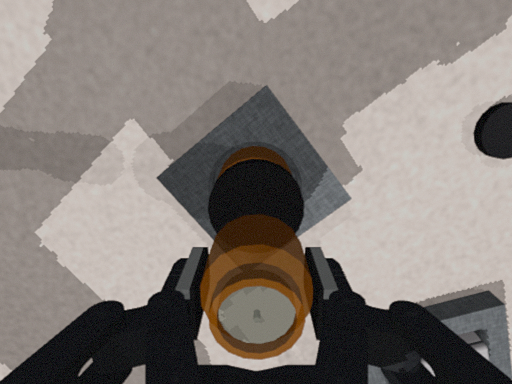

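The jar (257,315) is upright in the grip and in line with the lid (256,200). I lower it.

servo_tool:
  targets:
    - {"dx": -0.7, "dy": 0, "dz": -15, "twist": 0, "jaw": 0.5}
    - {"dx": 0, "dy": 0, "dz": -18, "twist": 0, "jaw": 0.5}
    - {"dx": 0, "dy": 0, "dz": -10, "twist": 0, "jaw": 0.5}
    - {"dx": 0, "dy": 0, "dz": -6, "twist": 0, "jaw": 0.5}
    - {"dx": 0, "dy": 0, "dz": -5, "twist": 0, "jaw": 0.5}
    - {"dx": 0, "dy": 0, "dz": -4, "twist": 0, "jaw": 0.5}
    - {"dx": 0, "dy": 0, "dz": -2, "twist": 0, "jaw": 0.5}
    - {"dx": 0, "dy": 0, "dz": 0, "twist": 0, "jaw": 0.5}
    - {"dx": 0, "dy": 0, "dz": 0, "twist": 0, "jaw": 0.5}

```text
time: 30.43
ee_pos: [481.3, 128.6, 96.1]
tool_rot: [0.0, 0.902, 0.431, 0.0]
ft_force: [1.1, 0.6, -0.6]
finger_gap: 44.5
finger_force: 36.1
```

servo_tool:
  targets:
    - {"dx": 0, "dy": 0, "dz": -1, "twist": 0, "jaw": 0.5}
    - {"dx": 0, "dy": 0, "dz": -1, "twist": 0, "jaw": 0.5}
    - {"dx": 0, "dy": 0, "dz": 0, "twist": 0, "jaw": 0.5}

```text
time: 30.68
ee_pos: [480.9, 128.6, 93.7]
tool_rot: [0.0, 0.902, 0.431, 0.0]
ft_force: [-0.3, 0.5, -0.3]
finger_gap: 44.9
finger_force: 36.1
```

servo_tool:
  targets:
    - {"dx": 0, "dy": 0, "dz": -0.8, "twist": 0, "jaw": 0.5}
    - {"dx": 0, "dy": 0, "dz": -0.7, "twist": 0, "jaw": 0.5}
    - {"dx": 0, "dy": 0, "dz": 0, "twist": 0, "jaw": 0.5}

```text
time: 30.93
ee_pos: [481.2, 128.6, 92.5]
tool_rot: [0.0, 0.902, 0.431, 0.0]
ft_force: [-1.2, 0.1, 1.7]
finger_gap: 44.5
finger_force: 36.3
```

servo_tool:
  targets:
    - {"dx": 0, "dy": 0, "dz": -0.4, "twist": 0, "jaw": 0.5}
    - {"dx": 0, "dy": 0, "dz": 0, "twist": 0, "jaw": 0.5}

```text
time: 31.1
ee_pos: [481.3, 128.6, 92.5]
tool_rot: [0.0, 0.902, 0.431, 0.0]
ft_force: [-1.7, 0.4, 5.8]
finger_gap: 44.6
finger_force: 36.7
```

Contact is solid, so I release slowly and rise.

servo_tool:
  targets:
    - {"dx": 0, "dy": 0, "dz": 0.3, "twist": 0, "jaw": 0.1}
    - {"dx": 0, "dy": 0, "dz": 0, "twist": 0, "jaw": -0.2}
    - {"dx": 0, "dy": 0, "dz": 0, "twist": 0, "jaw": -0.6}
    - {"dx": 0, "dy": 0, "dz": 0, "twist": 0, "jaw": -1}
    - {"dx": 0, "dy": 0, "dz": 0, "twist": 0, "jaw": -1}
    - {"dx": 0, "dy": 0, "dz": 5, "twist": 0, "jaw": -1}
    - {"dx": 0, "dy": 0, "dz": 15, "twist": 0, "jaw": -1}
    - {"dx": 0, "dy": 0, "dz": 30, "twist": 0, "jaw": -1}
    - {"dx": 0, "dy": 0, "dz": 35, "twist": 0, "jaw": -1}
    - {"dx": 0, "dy": 0, "dz": 35, "twist": 0, "jaw": -1}
    - {"dx": 0, "dy": 0, "dz": 0, "twist": 0, "jaw": -1}
    - {"dx": 0, "dy": 0, "dz": 0, "twist": 0, "jaw": -1}
    - {"dx": 0, "dy": 0, "dz": 0, "twist": 0, "jaw": -1}

```text
time: 32.18
ee_pos: [480.5, 128.5, 211.7]
tool_rot: [-0.0, 0.902, 0.431, -0.0]
ft_force: [-0.2, 0.3, -0.2]
finger_gap: 85.5
finger_force: 0.0
```

```bash
python3 -c "
from w import *
wrist('narrow_jar',85,(0,),2,'w13')
wrist('wide_lid',71,(0,),1)
wrist('narrow_lid',0,(0,),1)
im=cv2.imread('pics/w13.png'); cv2.imwrite('pics/w13c.png',im[60:330,130:400])"
```

```text
narrow_jar 0.87 [225. 163. 287. 230.] [480.95  129.596   0.   ] 0.004
narrow_jar 0.88 [227. 164. 292. 232.] [481.01  129.626   0.   ] 0.002
tcp [479.9 128.5 210.4] closing dir deg 141.1 q [ 0.03 -0.1   1.96 -0.    1.28  0.71] F [-0.1 -0.1  0.3] gap 85.7 t 32.4
wide_lid 0.67 [218. 146. 297. 208.] [482.955 130.925   0.   ] 1.597
tcp [480.3 128.5 210.9] closing dir deg 141.1 q [ 0.03 -0.1   1.96  0.    1.28  0.71] F [ 0.  -0.4 -0.8] gap 85.6 t 32.5
narrow_lid 0.94 [447.  99. 499. 149.] [676.469  28.275   0.   ] 0.01
tcp [480.6 128.5 211.4] closing dir deg 141.1 q [ 0.03 -0.1   1.96  0.    1.28  0.71] F [-0.1  0.6 -0.4] gap 85.3 t 32.6
```

View pics/w13c.png

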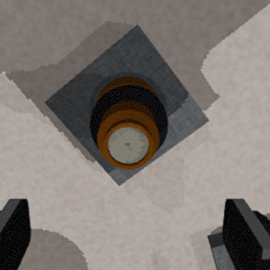

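The narrow jar stands upright and central on the lid (crop px 128,135). Now the narrow lid near (676.5,28).

servo_tool:
  targets:
    - {"dx": 14, "dy": -7, "dz": 0, "twist": 0, "jaw": -1}
    - {"dx": 26, "dy": -13, "dz": -5, "twist": 0, "jaw": -1}
    - {"dx": 26, "dy": -13, "dz": -8, "twist": 0, "jaw": -1}
    - {"dx": 26, "dy": -13, "dz": -8, "twist": 0, "jaw": -1}
    - {"dx": 26, "dy": -13, "dz": -8, "twist": 0, "jaw": -1}
    - {"dx": 26, "dy": -14, "dz": -8, "twist": 0, "jaw": -1}
    - {"dx": 26, "dy": -14, "dz": -8, "twist": 0, "jaw": -1}
    - {"dx": 17, "dy": -9, "dz": -5, "twist": 0, "jaw": -1}
    - {"dx": 9, "dy": -5, "dz": 0, "twist": 0, "jaw": -1}
    - {"dx": 0, "dy": 0, "dz": 0, "twist": 0, "jaw": -1}
    - {"dx": 0, "dy": 0, "dz": 0, "twist": 0, "jaw": -1}
    - {"dx": 0, "dy": 0, "dz": 0, "twist": 0, "jaw": -1}

```text
time: 33.58
ee_pos: [676.2, 28.3, 162.5]
tool_rot: [-0.0, 0.902, 0.431, 0.0]
ft_force: [-0.2, 0.7, 0.2]
finger_gap: 85.4
finger_force: 0.0
```

```bash
python3 -c "
from w import *
wrist('narrow_lid',0,(0,),3,'w14')"
```

```text
narrow_lid 0.73 [235. 154. 286. 206.] [676.503  27.816   0.   ] 0.009
narrow_lid 0.91 [232. 152. 288. 204.] [676.414  28.081   0.   ] 0.006
tcp [676.6  27.9 162.4] closing dir deg 141.1 q [-0.13  0.37  1.53 -0.    1.24  0.55] F [-0.4 -0.3 -0.6] gap 85.7 t 33.9
```

servo_tool:
  targets:
    - {"dx": 0, "dy": 0, "dz": -30, "twist": 0, "jaw": -1}
    - {"dx": 0, "dy": 0, "dz": -35, "twist": 0, "jaw": -1}
    - {"dx": 0, "dy": 0, "dz": -35, "twist": 0, "jaw": -1}
    - {"dx": 0, "dy": 0, "dz": -25, "twist": 0, "jaw": -1}
    - {"dx": 0, "dy": 0, "dz": -15, "twist": 0, "jaw": -1}
    - {"dx": 0, "dy": 0, "dz": -10, "twist": 0, "jaw": -1}
    - {"dx": 0, "dy": 0, "dz": -6, "twist": 0, "jaw": -1}
    - {"dx": 0, "dy": 0, "dz": -4, "twist": 0, "jaw": -1}
    - {"dx": 0, "dy": 0, "dz": -2, "twist": 0, "jaw": -1}
    - {"dx": 0, "dy": 0, "dz": 0, "twist": 0, "jaw": -0.6}
    - {"dx": 0, "dy": 0, "dz": 0, "twist": 0, "jaw": -0.4}
    - {"dx": 0, "dy": 0, "dz": 0, "twist": 0, "jaw": -0.2}
    - {"dx": 0, "dy": 0, "dz": 0, "twist": 0, "jaw": 0}
    - {"dx": 0, "dy": 0, "dz": 0, "twist": 0, "jaw": 0.2}
    - {"dx": 0, "dy": 0, "dz": 0, "twist": 0, "jaw": 0.4}
    - {"dx": 0, "dy": 0, "dz": 0, "twist": 0, "jaw": 0.4}
    - {"dx": 0, "dy": 0, "dz": 0, "twist": 0, "jaw": 0.4}
  newtons: 25

```text
time: 35.3
ee_pos: [677.8, 27.5, 1.4]
tool_rot: [0.001, 0.902, 0.431, 0.001]
ft_force: [-0.4, 0.3, 6.2]
finger_gap: 46.9
finger_force: 25.7
```

servo_tool:
  targets:
    - {"dx": 0, "dy": 0, "dz": 8, "twist": 0, "jaw": 0.4}
    - {"dx": 0, "dy": 0, "dz": 20, "twist": 0, "jaw": 0.4}
    - {"dx": 0, "dy": 0, "dz": 32, "twist": 0, "jaw": 0.4}
    - {"dx": 0, "dy": 0, "dz": 35, "twist": 0, "jaw": 0.4}
    - {"dx": 0, "dy": 0, "dz": 35, "twist": 0, "jaw": 0.4}
    - {"dx": -5, "dy": 3, "dz": 30, "twist": 0, "jaw": 0.4}
    - {"dx": -12, "dy": 6, "dz": 20, "twist": 0, "jaw": 0.4}
    - {"dx": -24, "dy": 12, "dz": 5, "twist": 0, "jaw": 0.4}
    - {"dx": -26, "dy": 13, "dz": 0, "twist": 0, "jaw": 0.4}
    - {"dx": -26, "dy": 14, "dz": 0, "twist": 0, "jaw": 0.4}
    - {"dx": -26, "dy": 14, "dz": 0, "twist": 0, "jaw": 0.4}
    - {"dx": -26, "dy": 14, "dz": 0, "twist": 0, "jaw": 0.4}
    - {"dx": -24, "dy": 12, "dz": 0, "twist": 0, "jaw": 0.4}
    - {"dx": -15, "dy": 8, "dz": 0, "twist": 0, "jaw": 0.4}
    - {"dx": -8, "dy": 4, "dz": 0, "twist": 0, "jaw": 0.4}
    - {"dx": -3.7, "dy": 1.6, "dz": 0, "twist": 0, "jaw": 0.4}
    - {"dx": 0, "dy": 0, "dz": 0, "twist": 0, "jaw": 0.4}
    - {"dx": 0, "dy": 0, "dz": 0, "twist": 0, "jaw": 0.4}
    - {"dx": 0, "dy": 0, "dz": 0, "twist": 0, "jaw": 0.4}

```text
time: 36.88
ee_pos: [482.0, 128.7, 185.2]
tool_rot: [0.0, 0.903, 0.431, 0.0]
ft_force: [-0.4, -0.2, -0.9]
finger_gap: 46.5
finger_force: 25.8
```

```bash
python3 -c "
from w import *
wrist('narrow_lid',185,(0,),2,'w15')
wrist('narrow_jar',85,(0,),1)"
```

```text
narrow_lid 0.93 [205. 220. 313. 318.] [481.826 129.274   0.   ] 0.014
narrow_lid 0.48 [219. 172. 289. 227.] [494.348 147.459   0.   ] 2.183
narrow_lid 0.8 [207. 218. 311. 321.] [481.592 129.398   0.   ] 0.021
tcp [481.6 128.8 185. ] closing dir deg 141.0 q [ 0.03 -0.07  1.98 -0.    1.23  0.71] F [-0.5  0.3 -0.6] gap 46.8 t 37.1
narrow_jar 0.63 [221. 173. 292. 225.] [483.016 131.927   0.   ] 0.389
tcp [481.4 129.  184.9] closing dir deg 141.0 q [ 0.03 -0.07  1.98 -0.    1.23  0.71] F [ 0.3 -0.  -0.1] gap 46.4 t 37.2
```

View pics/w15.png

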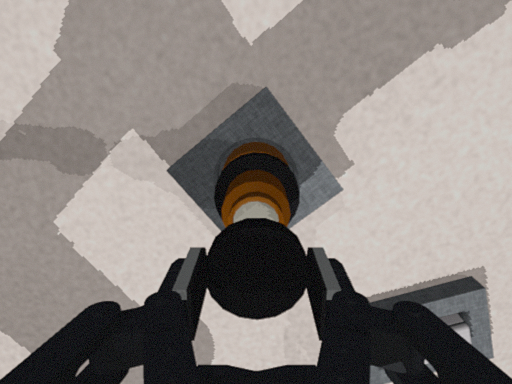

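The lid (258,268) is level and in line with the jar (256,200). I lower it.

servo_tool:
  targets:
    - {"dx": -0.7, "dy": 0.3, "dz": -14, "twist": 0, "jaw": 0.4}
    - {"dx": 0, "dy": 0, "dz": -14, "twist": 0, "jaw": 0.4}
    - {"dx": 0, "dy": 0, "dz": -8, "twist": 0, "jaw": 0.4}
    - {"dx": 0, "dy": 0, "dz": -5, "twist": 0, "jaw": 0.4}
    - {"dx": 0, "dy": 0, "dz": -4, "twist": 0, "jaw": 0.4}
    - {"dx": 0, "dy": 0, "dz": -3, "twist": 0, "jaw": 0.4}
    - {"dx": 0, "dy": 0, "dz": -3, "twist": 0, "jaw": 0.4}
    - {"dx": 0, "dy": 0, "dz": -2, "twist": 0, "jaw": 0.4}
    - {"dx": 0, "dy": 0, "dz": 0, "twist": 0, "jaw": 0.4}
    - {"dx": 0, "dy": 0, "dz": 0, "twist": 0, "jaw": 0.4}

```text
time: 38.02
ee_pos: [480.7, 129.5, 132.2]
tool_rot: [0.0, 0.902, 0.431, 0.0]
ft_force: [0.3, -0.6, -1.0]
finger_gap: 47.3
finger_force: 25.8
```

servo_tool:
  targets:
    - {"dx": 0, "dy": 0, "dz": -1.2, "twist": 0, "jaw": 0.4}
    - {"dx": 0, "dy": 0, "dz": -1.2, "twist": 0, "jaw": 0.4}
    - {"dx": 0, "dy": 0, "dz": -1, "twist": 0, "jaw": 0.4}
    - {"dx": 0, "dy": 0, "dz": 0, "twist": 0, "jaw": 0.4}

```text
time: 38.35
ee_pos: [480.3, 129.4, 128.4]
tool_rot: [-0.0, 0.902, 0.431, -0.0]
ft_force: [-0.1, 0.0, -1.5]
finger_gap: 46.6
finger_force: 25.8
```

servo_tool:
  targets:
    - {"dx": 0, "dy": 0, "dz": -0.7, "twist": 0, "jaw": 0.4}
    - {"dx": 0, "dy": 0, "dz": -0.7, "twist": 0, "jaw": 0.4}
    - {"dx": 0, "dy": 0, "dz": 0, "twist": 0, "jaw": 0.4}

```text
time: 38.6
ee_pos: [480.7, 129.4, 127.5]
tool_rot: [0.0, 0.902, 0.431, 0.0]
ft_force: [-0.4, 0.0, 1.2]
finger_gap: 47.1
finger_force: 25.9
```

servo_tool:
  targets:
    - {"dx": 0, "dy": 0, "dz": -0.4, "twist": 0, "jaw": 0.4}
    - {"dx": 0, "dy": 0, "dz": 0, "twist": 0, "jaw": 0.4}

```text
time: 38.77
ee_pos: [480.8, 129.5, 127.4]
tool_rot: [0.0, 0.902, 0.431, 0.0]
ft_force: [-1.1, 0.5, 4.3]
finger_gap: 46.7
finger_force: 26.2
```

servo_tool:
  targets:
    - {"dx": 0, "dy": 0, "dz": 0.3, "twist": 0, "jaw": 0.1}
    - {"dx": 0, "dy": 0, "dz": 0, "twist": 0, "jaw": -0.2}
    - {"dx": 0, "dy": 0, "dz": 0, "twist": 0, "jaw": -0.6}
    - {"dx": 0, "dy": 0, "dz": 0, "twist": 0, "jaw": -1}
    - {"dx": 0, "dy": 0, "dz": 0, "twist": 0, "jaw": -1}
    - {"dx": 0, "dy": 0, "dz": 5, "twist": 0, "jaw": -1}
    - {"dx": 0, "dy": 0, "dz": 15, "twist": 0, "jaw": -1}
    - {"dx": 0, "dy": 0, "dz": 30, "twist": 0, "jaw": -1}
    - {"dx": 0, "dy": 0, "dz": 35, "twist": 0, "jaw": -1}
    - {"dx": 0, "dy": 0, "dz": 35, "twist": 0, "jaw": -1}
    - {"dx": 0, "dy": 0, "dz": 0, "twist": 0, "jaw": -1}
    - {"dx": 0, "dy": 0, "dz": 0, "twist": 0, "jaw": -1}
    - {"dx": 0, "dy": 0, "dz": 0, "twist": 0, "jaw": -1}
    - {"dx": 0, "dy": 0, "dz": 0, "twist": 0, "jaw": -1}

```text
time: 39.93
ee_pos: [479.5, 129.4, 245.5]
tool_rot: [-0.001, 0.902, 0.431, -0.001]
ft_force: [0.1, -0.7, -0.2]
finger_gap: 85.4
finger_force: 0.0
```

```bash
python3 -c "
from w import *
wrist('narrow_lid',126,(0,),3,'w16')
a=cv2.imread('pics/w16.png')[60:330,100:420]
s=env.read_camera('scene'); s=cv2.resize(s[100:260,190:350],(270,270),interpolation=cv2.INTER_CUBIC)
cv2.imwrite('pics/w16c.png',np.hstack([a,s]))"
```

```text
narrow_lid 0.88 [229. 162. 293. 221.] [479.836 129.809   0.   ] 0.004
narrow_lid 0.78 [230. 162. 291. 222.] [479.63  130.028   0.   ] 0.011
narrow_lid 0.54 [184.  89. 330. 229.] [515.463 168.789   0.   ] 0.726
narrow_lid 0.57 [231. 164. 290. 223.] [479.778 129.632   0.   ] 0.008
tcp [480.2 129.4 246.4] closing dir deg 141.1 q [ 0.03 -0.13  1.92 -0.    1.35  0.71] F [-0.4  0.2  0.6] gap 85.2 t 40.2
```

View pics/w16c.png

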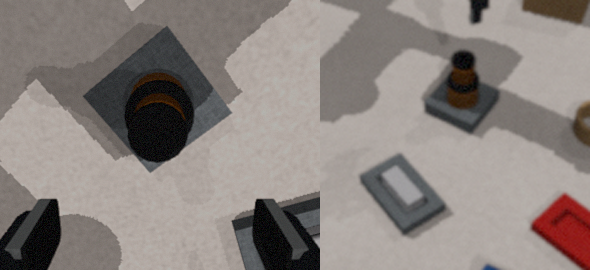

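The tower stands upright with both lids on (right panel 462,80), and the tin lies flat in its slot (402,185). Nothing is touching the gripper, so I'm handing in.

```bash
python3 -c "
from rig import env
print(env.sign_off())"
```

```text
the job is handed in; nothing more can be done
None
```

The job is handed in: wide jar, wide lid, narrow jar and narrow lid are stacked in the round recess and the match tin lies in the grey slot, all released at about 40 s; the last pictures look right, but the sign-off returned no verdict.

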